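# Hone a rock slab on a click-stop stand

### The arm

A 6-joint arm with a two-finger parallel gripper is mounted at the origin on the work surface. World frame = base frame: x ahead of the robot, y to its left, z up, the work surface at z = 0. Lengths are in mm, angles in rad, forces in N, time in s.
With the tool pointing down it reaches from about 250 to 725 mm from the base axis. Payload 4 kg.
Tool frame: the origin (TCP) lies at the very end of the fingers, on their centre line; the grasp point (between the pads) lies 19 mm behind it; z points along the fingers, y is the line along which they close (so a half turn about z gives the same grasp; the last joint's range is limited). The gripper opens to 85 mm and grips with 20 to 120 N. Pads are 22 mm wide; open, the fingers measure 114 mm over their backs; the gripper's body (76 mm by 85 mm) begins 54 mm behind the grasp point. The pads swing forward as they close: fully open they stand 13 mm farther back than shut.
Start: joints at [1.345, 0.241, 0.005, 1.335, 0, 1.571], TCP at [111.941, 487.308, 231.306] pointing down, gripper open.
Joint ranges: [-2.72, 2.72], [-1.05, 1.87], [-1.09, 1.28], [-1.99, 2.15], [-1.42, 1.44], [-3.14, 3.14]. Speed limits (rad/s): [2.79, 2.79, 3.14, 3.14, 3.14, 3.14].

### API

Orientations are given as a unit quaternion [w, x, y, z].
In Python, from plant import * gives the robot as it stands.
- The arm moves only by the tool drive_tool, never from a script. Its argument "targets" is a list of rows, each an object of numbers: "tx", "ty", "tz": the shift along the tool's x, y, z in units of 0.02 m (1.0 is 0.02 m); "roll": the turn about the tool's z in units of 4 degrees (1.0 is 4 degrees); "fingers": the closure, from -1 (fully open) to 1 (shut), so that 0 is half open. In form: [{"tx": .., "ty": .., "tz": .., "roll": .., "fingers": ..}, ...]. A call has 1 to 12 rows; each row shifts and turns the commanded pose from where the row before left it, along the tool's axes as they then stand; what a row does not reach is not made up. A row lasts 1/12 s, in which the tool goes at most 41.7 mm and 7.16 degrees, less where a joint would pass 70% of its speed; a pose out of reach is approached as far as the arm can. A call with a number of a shift or a turn outside -1 to 1 is refused whole. A call with a gripper value outside its range is refused whole. The fingers move at their own pace and stop on an object; the grip force is fixed at half the most. Time passes only in rows, so rows that do not move let the fingers close. It gives the time, the measured TCP pose, the force, the opening and the grip force at its end, in the units of the state.
- read_state(): the state, without advancing time (a new reading comes with each control period).
- grab_frame(name): name is "scene" or "side" or "wrist"; returns (picture, depth): 480x640x3 uint8, red, green, blue; 480x640 float32, mm along the optical axis (not along the pixel's ray), 0 where there is no reading.
- camera_model(name): a dict with "fx", "fy", "cx", "cy" (pixels), "view" (4x4, takes a point from world to camera coordinates). Camera axes: x right, y up, looking along -z (the intrinsics and any distortion apply to the point x, -y, -z); pixel columns grow to the right and rows downward; lengths in mm; the calibration is good to about 2 mm. A picture is of the moment at which its call begins: read the wrist's pose just before it. camera_model takes no time and is no camera call; for the wrist camera it gives the pose at the moment of the call.
- close_job(): hands the job in; it is judged then, once.
The state is a dict: "clock": time; "q": joint angles; "qd": joint speeds; "tau": joint torques, N m; "eef_pos": TCP position; "ee_rot": TCP orientation; "contact_force": force on the tool from outside, world axes, zero at the start; "ft_torque": the same for the moment, N m; "opening": finger opening in mm; "gripper_force": force on a finger pad.
Only numpy, scipy, OpenCV 4.12 (cv2) and the standard library are available. Lean on these libraries where they do the work, as an engineer would, in place of code of your own. Each camera call takes 0.05 s, during which the arm holds its last target. There are 200 camera calls.

### The job

Turn the finishing stand round by its lever, click by click, until the stand's pointer rests at the long mark. Then take the hone from its pad, set its sole on the slab at the end away from the pointer, and draw it in one stroke along the middle of the slab to the pointer end, pushing down steadily with about 8 N all the way (the sprung cradle stays about 2 mm down), never pressing hard and not lifting it on the way. Stand the hone back upright near the middle of its pad, let go, and leave the pointer at the long mark and the other things on the bench undisturbed.

Things in the scene. Friction and masses are not known exactly. Their poses are not given: they have to be found in the camera images.
- stand_axis (a point): Centre of the top of the stand's fixed round grey base (252 mm across, 22 mm high), on the turntable's vertical axis, 22 mm above the bench. Its x axis points from the axis to the long mark, z up. White radial marks lie on the base every 15 degrees; the one at the long mark is 23 mm long, the others 8 mm.
- swivel (a joint): Turntable angle, rad: 0 with its steel pointer at the long mark, growing anticlockwise from above. Spring detents every 15 degrees (0.262 rad); starts 2 to 5 clicks on the positive side, so turn it clockwise. A click takes about 0.6 N m (5 N at the lever post); once past half-way it snaps into the next detent by itself. No stop at the long mark.
- lever_post (a point): Upright round black post on the turntable's lever arm, 14 mm across, 42 to 106 mm above the bench; this point is on its axis, 18 mm below its top. It is 118 mm from the turntable's axis, a quarter turn clockwise (from above) from the pointer, and turns with the turntable. The lever arm reaches up to 50 mm above the bench.
- slab_face (a point): Centre of the rock slab's upper face (slab 120 x 40 x 16 mm), 92 mm above the bench, over the turntable's axis. Frame: x along the slab to the pointer end, z straight up; turns with the turntable, sinks with the cradle. The face slopes along its length by an unknown angle, up to 0.09 rad either way, about this point: its ends lie up to 5 mm higher or lower. The slope is firm; friction 0.3.
- cradle (a joint): How far the sprung cradle with the slab is pushed down, m: 0 at rest, stop at 0.006. It starts to move at 1 N and gives 1 mm for each further 3 N (2.3 mm at 8 N).
- hone_grip (a point): Centre of the hone's upright wooden handle, which is 26 mm (x) by 20 mm (y) and 50 mm high (it rises from 12 to 62 mm above the sole); 37 mm above the sole's underside. Take it from above across the 20 mm (y). The hone weighs 0.18 to 0.29 kg and starts upright on the pad.
- hone_sole (a point): Centre of the flat underside of the hone's brass sole, a block 30 mm (x) by 36 mm (y) and 12 mm high below the handle; z up. It is 37 mm below hone_grip.
- pad_top (a point): Centre of the upper face of the hone's pad, a cork square 110 x 110 mm, 6 mm thick, fixed on the bench to one side of the stand.
- tray: Bystander: open white tray 100 x 130 x 22 mm fixed on the side of the stand opposite the pad; origin under its centre.
- wash_bottle: Bystander: clear wash bottle, 60 mm across, 150 mm high; origin under its centre.
- grit_jar: Bystander: amber jar with black cap, 64 mm across, 75 mm high; origin under its centre.
- slide_box: Bystander: wooden slide box 80 x 100 x 35 mm; origin under its centre.
- core_sample: Bystander: upright rock core, 40 mm across, 45 mm high; origin under its centre.
- loupe: Bystander: steel loupe, 34 mm across, 28 mm high; origin under its centre.
- soft_brush: Bystander: small flat brush about 170 mm long lying on the bench.
- offcut: Bystander: rock offcut 50 x 35 x 18 mm lying on the bench; origin under its centre.
Mind the look-alikes: they are no part of the job. Leave any green or orange look-alike of the part that bears hone_grip alone. Several things look just like the part that bears pad_top: the one meant starts farthest to the robot's right.

How it is judged:
By the outcome, as a careful person would: the job done as asked, in the order asked, and still so for the second after the job is handed in, with the robot touching nothing.
It also fails if it takes over 72 s, if anything falls off the work surface, if the arm or the gripper's body presses on something with over 40 N, if the wrist force passes 120 N, or if a joint passes its speed limit or range.

## Working session

There is one attempt and no reset: what is moved stays moved. The work goes in short steps, Python scripts to look and compute and a tool call to move; the robot and the scene stay as the last step left them, time stands still between calls to the robot, and variables do not carry over. Pictures are saved under pics/ and viewed, at most 10 in all, crops included, and the job is handed in when it is done.

Besides the shell and the picture viewer there is one more tool, called after ">>>" by a JSON object that holds its "name" and its "arguments". drive_tool: Moves the arm, as the interface text tells. Its arguments: {"type":"object","properties":{"targets":{"type":"array","items":{"type":"object","properties":{"tx":{"type":"number"},"ty":{"type":"number"},"tz":{"type":"number"},"roll":{"type":"number"},"fingers":{"type":"number"}}}}},"required":["targets"]}

```bash
mkdir -p pics
cat > h.py <<'E'
from plant import *
import numpy as np, cv2
def snap(name,f=None):
    m=camera_model(name); s=read_state(); im,d=grab_frame(name)
    if f: cv2.imwrite('pics/'+f,im[:,:,::-1])
    return im,d,m
def world(d,m):
    v,u=np.mgrid[0:480,0:640]
    z=d; x=(u-m['cx'])/m['fx']*z; y=(v-m['cy'])/m['fy']*z
    P=np.stack([x,-y,-z,np.ones_like(z)],-1)
    W=P@np.linalg.inv(np.array(m['view'])).T
    W=W[...,:3]; W[d<=0]=np.nan
    return W
def px(p,m):
    c=np.array(m['view'])@np.r_[p,1]; return m['cx']+m['fx']*c[0]/-c[2], m['cy']+m['fy']*-c[1]/-c[2]
E
python3 - <<'E'
from h import *
for n in ['scene','side']:
    im,d,m=snap(n,n+'0.png'); np.savez('/tmp/'+n,im=im,d=d,W=world(d,m))
    print(n,{k:(np.round(v,3).tolist()) for k,v in m.items()})
print(read_state())
E
```

```text
scene {'fx': 529.613, 'fy': 529.613, 'cx': 315.925, 'cy': 240.226, 'view': [[0.414, 0.91, 0.009, -275.881], [-0.655, 0.291, 0.697, 259.314], [0.632, -0.295, 0.717, -1767.04], [0.0, 0.0, 0.0, 1.0]]}
side {'fx': 491.198, 'fy': 491.198, 'cx': 314.658, 'cy': 235.819, 'view': [[0.84, -0.542, -0.007, -388.307], [0.337, 0.511, 0.791, -269.747], [-0.425, -0.667, 0.612, -813.699], [0.0, 0.0, 0.0, 1.0]]}
{'clock': 0.1, 'q': array([1.34499080e+00, 2.41336357e-01, 3.82708727e-03, 1.33517878e+00,
       4.55424225e-06, 1.57080654e+00]), 'qd': array([ 0.00099753, -0.00124365,  0.00086517, -0.00033926,  0.00080136,
        0.00024578]), 'tau': array([-2.58373093e-04, -3.73139012e+01,  2.53009307e+01,  1.08670964e-02,
        4.87160912e-05,  1.53085992e-06]), 'eef_pos': array([111.8161792 , 486.7491609 , 230.49044634]), 'ee_rot': array([-1.08821687e-04,  1.12668076e-01,  9.93632231e-01, -9.39585369e-04]), 'contact_force': array([ 0.2413701 , -0.28030541,  0.79460829]), 'ft_torque': array([-0.01778083, -0.00756442, -0.07739106]), 'gripper_force': 0.0, 'opening': 85.37391778214503}
```

View pics/scene0.png

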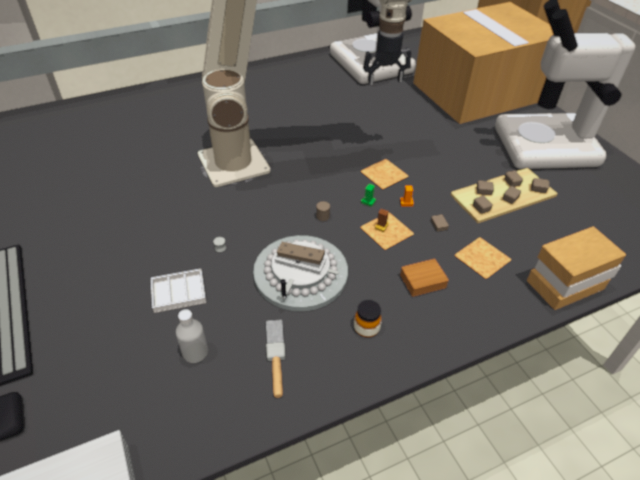

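View pics/side0.png

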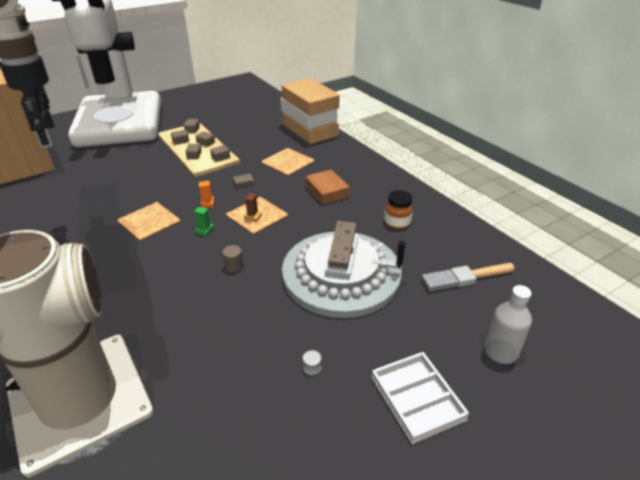

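The scene view shows the hone (dark brown on brass) at (382,221) on the pad at (387,231), with other pads at (385,173) and (483,258). The stand is at (300,268), its lever post at (283,288), and the tray is on its left. The side view shows the lever at (400,255).

Run:
```python
from h import *
S=np.load('/tmp/scene.npz'); W=S['W']; 
for n,(u,v) in dict(padA=(387,240),padA2=(398,232),padB=(385,173),padC=(483,258),honetop=(383,213),green=(370,188),orange=(408,190),stand=(300,268),slab=(301,253),post=(283,282),jar=(369,308),box=(425,270),core=(323,206),loupe=(220,242),brush=(276,350),offc=(440,222),tray=(180,290),bottle=(185,316)).items(): print(n,np.round(W[v,u]),S['im'][v,u])
S=np.load('/tmp/side.npz');W2=S['W']
for n,(u,v) in dict(padA=(257,222),honetop=(252,198),post=(401,243),slab=(342,244),slabL=(346,226),slabR=(338,264)).items(): print('side',n,np.round(W2[v,u]),S['im'][v,u])
# base circle fit, slab pts
for nm,w,im in (('sc',W,np.load('/tmp/scene.npz')['im']),('sd',W2,S['im'])):
    near=(np.hypot(w[...,0]-np.nanmean(W[268,300,0]),w[...,1]-W[268,300,1])<170)
    m=near&(w[...,2]>16)&(w[...,2]<28)
    p=w[m][:,:2]; c,r=cv2.minEnclosingCircle(p.astype(np.float32)); print(nm,'base',c,r,m.sum())
    m=near&(w[...,2]>82); p=w[m]; print('high',len(p),p.mean(0)); 
    ms=m&(np.hypot(w[...,0]-c[0],w[...,1]-c[1])<75)&(w[...,2]<102); p=w[ms]; print(cv2.minAreaRect(p[:,:2].astype(np.float32)))
    A=np.c_[p-p.mean(0)];print(p.mean(0),np.linalg.svd(A,full_matrices=False)[2].round(3).tolist())
    mp=near&(np.hypot(w[...,0]-c[0],w[...,1]-c[1])>95)&(w[...,2]>60); print('post',mp.sum(),w[mp].mean(0) if mp.any() else '')
    for k,(lo,hi) in dict(pads=(2,10)).items():
        mm=((im[...,0]>190)&(im[...,1]>120)&(im[...,2]<150)&(w[...,2]>lo)&(w[...,2]<hi)).astype(np.uint8)
        n,l,s,cc=cv2.connectedComponentsWithStats(mm)
        for i in range(1,n):
            if s[i,4]>150: 
                p=w[l==i][:,:2].astype(np.float32); print('pad',s[i,4],cc[i].round(),cv2.minAreaRect(p))
```

```text
padA [529. 285.   7.] [230 186 115]
padA2 [512. 332.   5.] [229 192 119]
padB [259. 433.   5.] [229 182 111]
padC [696. 496.   5.] [226 178 107]
honetop [479. 293.  67.] [139  81  43]
green [362. 316.  62.] [  0 184  68]
orange [418. 414.  64.] [217 136   0]
stand [558.   3.  48.] [132 132 130]
slab [548.  11.  92.] [147 129 107]
post [631. -72. 107.] [43 41 43]
jar [762.  94.  74.] [44 42 45]
box [691. 304.  39.] [201 138  68]
core [362. 161.  45.] [148 130 110]
loupe [ 361. -155.   25.] [197 198 191]
brush [ 747. -139.   20.] [202 203 197]
offc [537. 458.  18.] [148 130 110]
tray [ 468. -298.    6.] [226 228 230]
bottle [ 668. -313.  152.] [226 227 231]
side padA [472. 273.   6.] [221 163 107]
side honetop [472. 288.  67.] [127  77  52]
side post [618. -72. 107.] [39 39 42]
side slab [531.   4.  92.] [150 133 116]
side slabL [570.  45.  96.] [148 131 114]
side slabR [496. -31.  81.] [72 65 56]
sc base (560.7393798828125, -12.569316864013672) 158.23068237304688 2388
high 699 [551.58521851   5.4966199   91.50988508]
((540.3900756835938, 10.486213684082031), (120.780517578125, 45.7960
[... 536 characters left out ...]
.4706420898438, -7.980720043182373) 158.7178955078125 3464
high 954 [541.83792283   1.53716535  92.48572604]
((536.5233764648438, 12.698246002197266), (124.8752670288086, 40.2889289855957), 46.160213470458984)
[535.44808146   9.90796081  92.15357425] [[-0.678, -0.73, -0.083], [-0.734, 0.678, 0.03], [0.034, 0.081, -0.996]]
post 0 
pad 692 [287. 161.] ((688.0909423828125, 497.0090026855469), (113.21641540527344, 114.19239044189453), 15.744669914245605)
pad 823 [258. 215.] ((487.54461669921875, 304.7200622558594), (111.66097259521484, 113.16761016845703), 10.637331008911133)
pad 1147 [148. 220.] ((253.6923828125, 428.38421630859375), (110.61186981201172, 113.54634094238281), 11.926727294921875)
```

>>> {"name": "drive_tool", "arguments": {"targets": [{"tx": -0.5,"ty": -0.15,"tz": -0.2},{"tx": -1,"ty": -0.3,"tz": -0.2},{"tx": -1,"ty": -0.3,"tz": -0.2},{"tx": -1,"ty": -0.3,"tz": -0.2},{"tx": -1,"ty": -0.3,"tz": -0.2},{"tx": -1,"ty": -0.3,"tz": -0.2},{"tx": -1,"ty": -0.3,"tz": -0.2},{"tx": -1,"ty": -0.3},{"tx": -1,"ty": -0.3},{"tx": -1,"ty": -0.3},{"tx": -1,"ty": -0.3},{"tx": -1,"ty": -0.3}]}}

```text
schema error: expected keys tx, ty, tz, roll, fingers
```

>>> {"name": "drive_tool", "arguments": {"targets": [{"tx": -1,"ty": -0.3},{"tx": -1,"ty": -0.3},{"tx": -1,"ty": -0.3},{"tx": -1,"ty": -0.3},{"tx": -1,"ty": -0.3},{"tx": -0.5,"ty": -0.15},{}]}}

```text
schema error: expected keys tx, ty, tz, roll, fingers
```

Run:
```python
from h import *
im,d,m=snap('wrist','w1.png'); np.savez('/tmp/w1',im=im,d=d,W=world(d,m)); W=world(d,m)
print(read_state()['eef_pos'],np.round(m['view'],3).tolist(),m['fx'])
for v in range(40,480,100): print([np.round(W[v,u]).tolist() for u in (60,220,320,420,580)])
```

```text
[111.83372326 486.84757562 230.64132216] [[0.224, 0.975, -0.002, -498.906], [-0.925, 0.212, -0.315, 41.075], [-0.307, 0.073, 0.949, -381.111], [0.0, 0.0, 0.0, 1.0]] 366.41306576425154
[[-81.0, 288.0, 0.0], [-48.0, 431.0, 2.0], [-28.0, 520.0, -0.0], [-7.0, 609.0, 1.0], [26.0, 752.0, -1.0]]
[[1.0, 249.0, -0.0], [37.0, 404.0, 1.0], [59.0, 500.0, 2.0], [81.0, 596.0, 3.0], [117.0, 751.0, 0.0]]
[[98.0, 204.0, 1.0], [137.0, 372.0, 0.0], [161.0, 477.0, 1.0], [185.0, 582.0, 1.0], [224.0, 750.0, 1.0]]
[[215.0, 148.0, 1.0], [257.0, 334.0, 2.0], [279.0, 450.0, 7.0], [309.0, 565.0, 2.0], [352.0, 750.0, 1.0]]
[[96.0, 422.0, 301.0], [90.0, 471.0, 316.0], [100.0, 490.0, 311.0], [99.0, 511.0, 316.0], [116.0, 548.0, 309.0]]
```

View pics/w1.png

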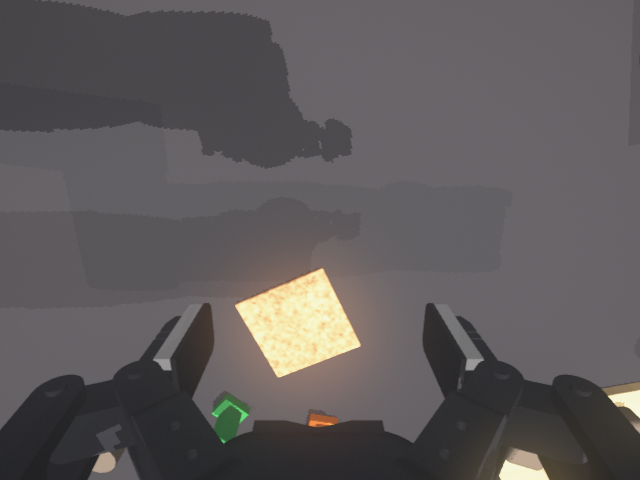

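The wrist view shows the unused pad at (298,322) between the fingers and the green look-alike at (230,415). The rows were refused because every key has to be present.

>>> {"name": "drive_tool", "arguments": {"targets": [{"tx": -0.5,"ty": -0.15,"tz": -0.2,"roll": 0,"fingers": -1},{"tx": -1,"ty": -0.3,"tz": -0.2,"roll": 0,"fingers": -1},{"tx": -1,"ty": -0.3,"tz": -0.2,"roll": 0,"fingers": -1},{"tx": -1,"ty": -0.3,"tz": -0.2,"roll": 0,"fingers": -1},{"tx": -1,"ty": -0.3,"tz": -0.2,"roll": 0,"fingers": -1},{"tx": -1,"ty": -0.3,"tz": -0.2,"roll": 0,"fingers": -1},{"tx": -1,"ty": -0.3,"tz": -0.2,"roll": 0,"fingers": -1},{"tx": -1,"ty": -0.3,"tz": 0,"roll": 0,"fingers": -1},{"tx": -1,"ty": -0.3,"tz": 0,"roll": 0,"fingers": -1},{"tx": -1,"ty": -0.3,"tz": 0,"roll": 0,"fingers": -1},{"tx": -1,"ty": -0.3,"tz": 0,"roll": 0,"fingers": -1},{"tx": -1,"ty": -0.3,"tz": 0,"roll": 0,"fingers": -1}]}}

```text
clock: 1.15
eef_pos: [321.9, 367.3, 259.6]
ee_rot: [0.0, 0.113, 0.994, -0.0]
contact_force: [-0.6, 0.4, -0.3]
opening: 85.3
gripper_force: 0.0
```

>>> {"name": "drive_tool", "arguments": {"targets": [{"tx": -1,"ty": -0.3,"tz": 0,"roll": 0,"fingers": -1},{"tx": -1,"ty": -0.3,"tz": 0,"roll": 0,"fingers": -1},{"tx": -1,"ty": -0.3,"tz": 0,"roll": 0,"fingers": -1},{"tx": -1,"ty": -0.3,"tz": 0,"roll": 0,"fingers": -1},{"tx": -1,"ty": -0.3,"tz": 0,"roll": 0,"fingers": -1},{"tx": -0.5,"ty": -0.15,"tz": 0,"roll": 0,"fingers": -1},{"tx": 0,"ty": 0,"tz": 0,"roll": 0,"fingers": -1}]}}

```text
clock: 1.73
eef_pos: [422.1, 310.3, 259.2]
ee_rot: [0.0, 0.114, 0.993, -0.0]
contact_force: [0.0, 0.5, -0.5]
opening: 85.7
gripper_force: 0.0
```

Run:
```python
from h import *
im,d,m=snap('wrist','w2.png'); np.savez('/tmp/w2',im=im,d=d,W=world(d,m),view=m['view']); s=read_state()
print(s['eef_pos'],s['contact_force'],s['clock'])
```

```text
[420.96394634 310.97204717 259.19135015] [-0.45205436  0.32808212 -0.59475874] 1.7833
```

View pics/w2.png

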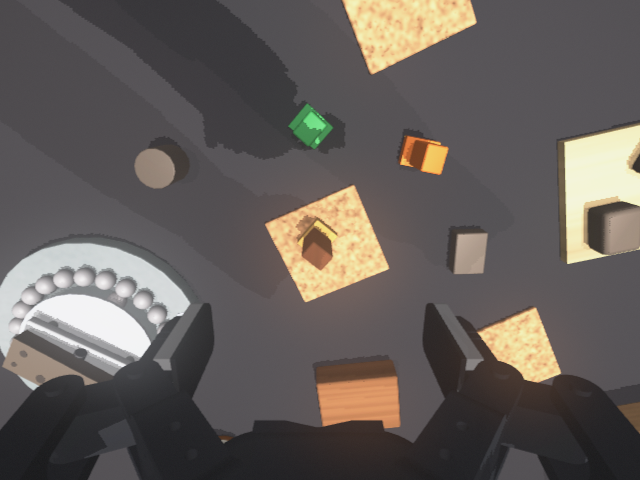

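The wrist view shows the hone at (318,247) on its pad (327,243), with the stand partly in view at lower left.

Run:
```python
from h import *
S=np.load('/tmp/w2.npz'); W=S['W']; im=S['im'].astype(int)
r=np.s_[200:290,280:370]
w=W[r]; I=im[r]
m=(w[...,2]>58)&(w[...,2]<75)
p=w[m]; print('handle top',m.sum(),np.median(p,0),cv2.minAreaRect(p[:,:2].astype(np.float32)))
m=(w[...,2]>13)&(w[...,2]<24)
p=w[m]; print('sole top',m.sum(),np.median(p,0),cv2.minAreaRect(p[:,:2].astype(np.float32)))
c=W[180:305,260:395]; g=(c[...,2]>3)&(c[...,2]<9); print('pad',cv2.minAreaRect(c[g][:,:2].astype(np.float32)), np.median(c[g][:,2]))
```

```text
handle top 583 [471.91921336 296.69125381  68.30688828] ((473.7055358886719, 296.3590087890625), (26.242780685424805, 20.344974517822266), 36.69291687011719)
sole top 347 [465.62329885 303.66038561  18.45845104] ((473.57440185546875, 296.2110290527344), (29.982664108276367, 36.53025436401367), 36.222652435302734)
pad ((488.9975280761719, 303.2294616699219), (150.25669860839844, 137.4674835205078), 82.05325317382812) 6.607340891691592
```

>>> {"name": "drive_tool", "arguments": {"targets": [{"tx": -0.2,"ty": -0.6,"tz": 0,"roll": 0,"fingers": 1},{"tx": -0.39,"ty": -1,"tz": 0,"roll": 0,"fingers": 1},{"tx": -0.39,"ty": -1,"tz": 0,"roll": 0,"fingers": 1},{"tx": -0.39,"ty": -1,"tz": 0,"roll": 0,"fingers": 1},{"tx": -0.39,"ty": -1,"tz": 0,"roll": 0,"fingers": 1},{"tx": -0.39,"ty": -1,"tz": 0,"roll": 0,"fingers": 1},{"tx": -0.39,"ty": -1,"tz": 0,"roll": 0,"fingers": 1},{"tx": -0.39,"ty": -1,"tz": 0,"roll": 0,"fingers": 1},{"tx": -0.39,"ty": -1,"tz": 0,"roll": 0,"fingers": 1},{"tx": -0.39,"ty": -1,"tz": 0,"roll": 0,"fingers": 1},{"tx": -0.39,"ty": -1,"tz": 0,"roll": 0,"fingers": 1},{"tx": -0.39,"ty": -1,"tz": 0,"roll": 0,"fingers": 1}]}}

```text
clock: 2.78
eef_pos: [454.9, 64.9, 259.6]
ee_rot: [-0.0, 0.112, 0.994, -0.0]
contact_force: [0.1, 0.3, 0.1]
opening: -0.0
gripper_force: 0.0
```

>>> {"name": "drive_tool", "arguments": {"targets": [{"tx": -0.39,"ty": -1,"tz": 0,"roll": 0,"fingers": 1},{"tx": -0.39,"ty": -1,"tz": 0,"roll": 0,"fingers": 1},{"tx": -0.2,"ty": -0.6,"tz": 0,"roll": 0,"fingers": 1},{"tx": 0,"ty": 0,"tz": 0,"roll": 0,"fingers": 1},{"tx": 0,"ty": 0,"tz": 0,"roll": 0,"fingers": 1}]}}

```text
clock: 3.2
eef_pos: [462.7, 10.5, 259.5]
ee_rot: [-0.0, 0.113, 0.994, 0.0]
contact_force: [-0.8, 0.5, 0.1]
opening: -0.4
gripper_force: 0.0
```

Run:
```python
from h import *
im,d,m=snap('wrist','w3.png'); np.savez('/tmp/w3',im=im,d=d,W=world(d,m),view=m['view']); s=read_state()
print(s['eef_pos'],s['contact_force'],s['clock'],s['opening'])
```

```text
[462.81390718  10.96904729 259.44926357] [-0.64231778 -1.12362941  0.45922132] 3.25 0.06573228051172926
```

View pics/w3.png

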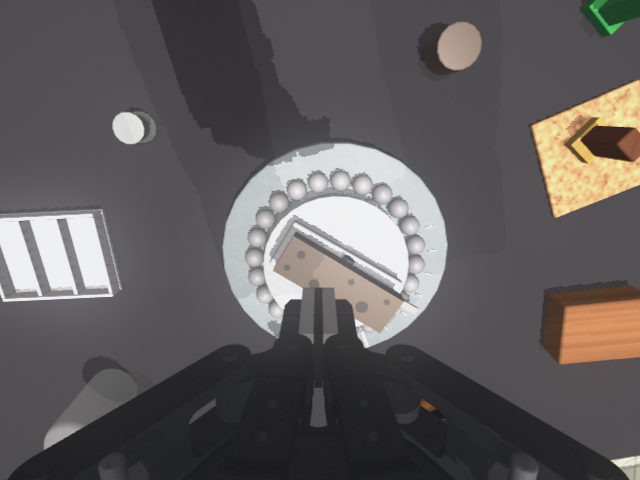

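```bash
cat >> h.py <<'E'
def topdown(im,m,c,z,half=140,s=2):
    n=half*2*s//1
    g=(np.arange(n)+.5)/s-half
    X,Y=np.meshgrid(g,-g)   # x right, y up
    P=np.stack([c[0]+X,c[1]+Y,np.full_like(X,z),np.ones_like(X)],-1)@np.array(m['view']).T
    u=m['cx']+m['fx']*P[...,0]/-P[...,2]; v=m['cy']-m['fy']*P[...,1]/-P[...,2]
    return cv2.remap(im,u.astype(np.float32),v.astype(np.float32),cv2.INTER_LINEAR)
E
python3 - <<'E'
from h import *
S=np.load('/tmp/w3.npz'); W=S['W']; im=S['im']
m=(np.hypot(W[...,0]-538,W[...,1]-12)<145)&(abs(W[...,2]-22)<4)
p=W[m][:,:2].astype(np.float32); print(m.sum(),cv2.minEnclosingCircle(p))
h=cv2.convexHull(p)[:,0]; A=np.c_[2*h,np.ones(len(h))]; x=np.linalg.lstsq(A,(h**2).sum(1),rcond=None)[0]; c=x[:2]; print('lsq',c,np.sqrt(x[2]+c@c))
rs=(np.hypot(W[...,0]-538,W[...,1]-12)<75)&(W[...,2]>85)&(W[...,2]<99)
v,u=np.nonzero(rs); p=W[rs]; print(len(p),cv2.minAreaRect(p[:,:2].astype(np.float32)))
C,_=cv2.fitLine(p[:,:2].astype(np.float32),cv2.DIST_HUBER,0,.01,.01)[:2],0
a=np.deg2rad(46); l=(p[:,0]-c[0])*np.cos(a)+(p[:,1]-c[1])*np.sin(a); t=-(p[:,0]-c[0])*np.sin(a)+(p[:,1]-c[1])*np.cos(a)
B=np.c_[l,t,np.ones(len(l))]; k=np.ones(len(l),bool)
for _ in range(5):
    f=np.linalg.lstsq(B[k],p[k,2],rcond=None)[0]; r=p[:,2]-B@f; k=abs(r)<2
print('slope along, across, z0',f,k.sum(),r[k].std(),l[k].min(),l[k].max())
m3=camera_model('wrist')
o=[]
for nm,cm in(('scene0','scene'),('side0','side'),('w3','wrist')):
    I=cv2.imread(f'pics/{nm}.png'); T=topdown(I,camera_model(cm),c,22,130,1); 
    for aa in range(0,360,30):
        q=(int(130+128*np.cos(np.deg2rad(aa))),int(130-128*np.sin(np.deg2rad(aa)))); cv2.circle(T,q,1,(0,0,255) if aa else (0,255,0),-1)
    o.append(T)
o=np.hstack(o); cv2.imwrite('pics/td.png',o); print(o.shape)
E
```

```text
13984 ((538.06982421875, 11.364697456359863), 125.74256896972656)
lsq [537.94101537  11.5037523 ] 125.1030607382398
4826 ((538.3974609375, 11.881900787353516), (120.29853057861328, 41.066619873046875), 45.957435607910156)
slope along, across, z0 [ 8.52139077e-02 -2.02192416e-03  9.26086149e+01] 4590 0.6892340629566754 -59.56419827624594 60.73926205864447
(260, 780, 3)
```

View pics/td.png

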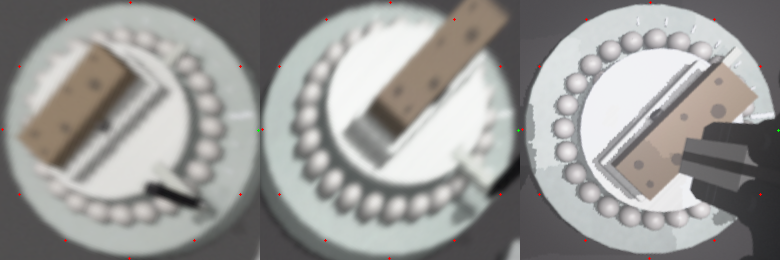

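Run:
```python
from h import *
o=[]
c=(538.,11.5)
for nm,cm in(('scene0','scene'),('side0','side'),('w3','wrist')):
    I=cv2.imread(f'pics/{nm}.png'); T=topdown(I,camera_model(cm),c,22,140,3)
    P=cv2.warpPolar(T,(140,720),(420,420),420,cv2.WARP_POLAR_LINEAR)  # rows: angle cw(image) -> world -angle
    P=np.roll(P[::-1],361,0) # row = world angle*2
    P=np.roll(P,120,0)[:360,85:] # rows from -60 to 120
    P=P.transpose(1,0,2)[::-1]; P=cv2.resize(P,(780,165),interpolation=cv2.INTER_LINEAR)
    for a in range(-60,120,15): cv2.line(P,(int((a+60)*780/180),160),(int((a+60)*780/180),165),(0,0,255) if a else (0,255,0),1)
    o.append(P)
cv2.imwrite('pics/pol.png',np.vstack(o))
```

```text
(no output)
```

View pics/pol.png

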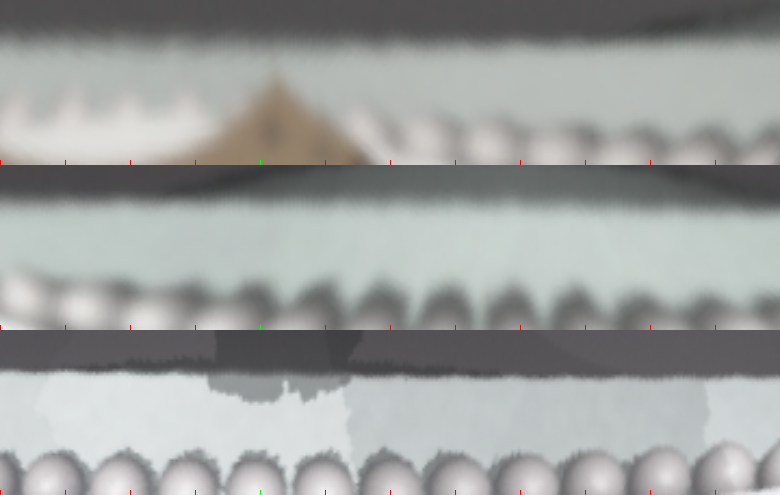

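Run:
```python
from h import *
o=[]
c=(538.,11.5)
for nm,cm in(('scene0','scene'),('side0','side'),('w3','wrist')):
    I=cv2.imread(f'pics/{nm}.png'); T=topdown(I,camera_model(cm),c,22,140,3)
    P=cv2.warpPolar(T,(140,720),(420,420),420,cv2.WARP_POLAR_LINEAR)
    P=np.roll(P[::-1],1,0)
    P=np.roll(P,120,0)[:360,85:]
    P=P.transpose(1,0,2)[::-1]; P=cv2.resize(P,(780,165),interpolation=cv2.INTER_LINEAR)
    for a in range(-60,120,15): cv2.line(P,(int((a+60)*780/180),160),(int((a+60)*780/180),165),(0,0,255) if a else (0,255,0),1)
    o.append(P)
cv2.imwrite('pics/pol2.png',np.vstack(o))
```

```text
(no output)
```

View pics/pol2.png

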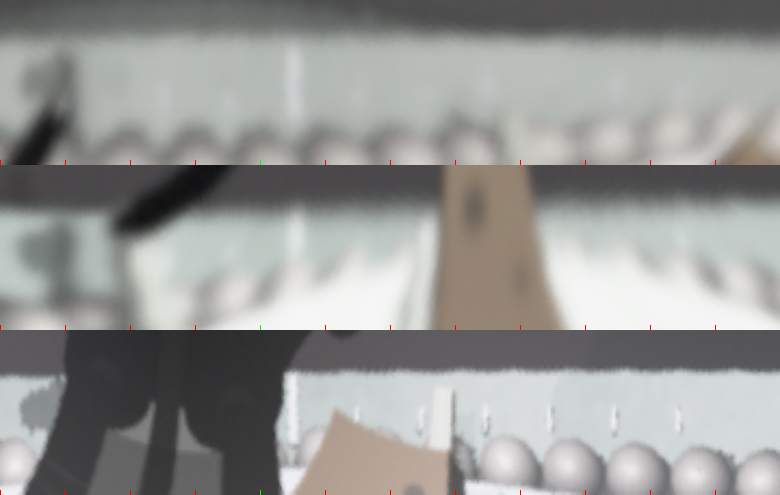

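The polar unwrap shows the long mark at column 293 (7.6° in world) in all three views. Short marks fall every 15° and the pointer shows at column 442. I'll check the pointer's true angle with depth.

Run:
```python
from h import *
S=np.load('/tmp/w3.npz'); W=S['W']; im=S['im'].astype(int)
c=np.array([538.,11.5]); d=W[...,:2]-c; R=np.hypot(d[...,0],d[...,1]); A=np.degrees(np.arctan2(d[...,1],d[...,0]))
m=(R>80)&(R<125)&(abs(A-45)<20)&(W[...,2]>26)&(W[...,2]<75)
for lo,hi in((80,90),(90,100),(100,105),(105,110),(110,115)):
    k=m&(R>=lo)&(R<hi); 
    if k.sum(): print('ptr',lo,k.sum(),np.percentile(A[k],[5,50,95]).round(1),np.percentile(W[k][:,2],[5,50,95]).round(1))
# marks: bright on base
k=(R>103)&(R<124)&(abs(W[...,2]-22)<5)
g=im.mean(2); bins=np.arange(0,120,1.5)
for lo,hi in((103,108),(112,120)):
    print([ (int(b),int(np.percentile(g[kk],90))) for b in bins if (kk:=k&(R>lo)&(R<hi)&(abs(A-b)<.75)).sum()>3])
v,u=np.nonzero(m&(R>100)); print(u.min(),u.max(),v.min(),v.max())
```

```text
ptr 80 212 [45.3 57.7 64.3] [33.2 38.6 47.9]
ptr 90 172 [32.  48.  63.7] [33.7 39.9 48.4]
ptr 100 31 [43.6 46.4 48.2] [45.9 47.5 48.6]
ptr 105 1 [43.9 43.9 43.9] [47.2 47.2 47.2]
[(3, 179), (4, 208), (6, 238), (7, 240), (9, 210), (10, 205), (12, 207), (25, 206), (27, 209), (28, 210), (30, 212), (31, 213), (33, 213), (34, 215), (36, 231), (37, 219), (45, 206), (46, 208), (48, 210), (49, 218), (51, 232), (52, 211), (54, 218), (55, 217), (57, 219), (58, 220), (60, 220), (61, 220), (63, 218), (64, 219), (66, 237), (67, 216), (69, 210), (70, 211), (72, 211), (73, 211), (75, 210), (76, 211), (78, 212), (79, 213), (81, 235), (82, 218), (84, 213), (85, 213), (87, 212), (88, 212), (90, 213), (91, 213), (93, 214), (94, 214), (96, 240), (97, 213), (99, 216), (100, 216), (102, 215), (103, 216), (105, 216), (106, 216), (108, 217), (109, 217), (111, 216), (112, 216), (114, 216), (115, 216), (117, 215), (118, 216)]
[(4, 174), (6, 239), (7, 240), (9, 205), (10, 206), (12, 206), (13, 207), (15, 207), (16, 207), (18, 208), (19, 206), (21, 209), (22, 214), (24, 211), (25, 211), (27, 209), (28, 209), (30, 211), (31, 211), (33, 213), (34, 214), (36, 215), (37, 220), (39, 216), (45, 215), (46, 217), (48, 217), (49, 217), (51, 222), (52, 225), (54, 219), (55, 218), (57, 219), (58, 220), (60, 220), (61, 219), (63, 219), (64, 219), (66, 221), (67, 219), (69, 212), (70, 212), (72, 212), (73, 211), (75, 210), (76, 211), (78, 213), (79, 211), (81, 216), (82, 213), (84, 213), (85, 214), (87, 214), (88, 213), (90, 214), (91, 215), (93, 214), (94, 216), (96, 217), (97, 216), (99, 216), (100, 216), (102, 216), (103, 216), (105, 215), (106, 215), (108, 215), (109, 215), (111, 216), (112, 216), (114, 216), (115, 216), (117, 215), (118, 216)]
410 417 306 314
```

>>> {"name": "drive_tool", "arguments": {"targets": [{"tx": -0.5,"ty": 0,"tz": 0,"roll": 0,"fingers": 1},{"tx": -1,"ty": 0,"tz": 0,"roll": 0,"fingers": 1},{"tx": -1,"ty": 0,"tz": 0,"roll": 0,"fingers": 1},{"tx": -1,"ty": 0,"tz": 0,"roll": 0,"fingers": 1},{"tx": -1,"ty": 0,"tz": 0,"roll": 0,"fingers": 1},{"tx": -1,"ty": 0,"tz": 0,"roll": 0,"fingers": 1},{"tx": -1,"ty": 0,"tz": 0,"roll": 0,"fingers": 1},{"tx": -1,"ty": 0,"tz": 0,"roll": 0,"fingers": 1},{"tx": -1,"ty": 0,"tz": 0,"roll": 0,"fingers": 1},{"tx": -1,"ty": 0,"tz": 0,"roll": 0,"fingers": 1},{"tx": 0,"ty": 0,"tz": 0,"roll": 0,"fingers": 1}]}}

```text
clock: 4.17
eef_pos: [651.7, -31.6, 257.0]
ee_rot: [-0.0, 0.112, 0.994, -0.0]
contact_force: [-1.0, 0.1, -0.2]
opening: -0.4
gripper_force: 0.0
```

>>> {"name": "drive_tool", "arguments": {"targets": [{"tx": 0,"ty": 0,"tz": 0.5,"roll": -0.5,"fingers": 1},{"tx": 0,"ty": 0,"tz": 1,"roll": -1,"fingers": 1},{"tx": 0,"ty": 0,"tz": 1,"roll": -1,"fingers": 1},{"tx": 0,"ty": 0,"tz": 1,"roll": -1,"fingers": 1},{"tx": 0,"ty": 0,"tz": 1,"roll": -1,"fingers": 1},{"tx": 0,"ty": 0,"tz": 1,"roll": -1,"fingers": 1},{"tx": 0,"ty": 0,"tz": 1,"roll": -1,"fingers": 1},{"tx": 0,"ty": 0,"tz": 1,"roll": -1,"fingers": 1},{"tx": 0,"ty": 0,"tz": 1,"roll": -1,"fingers": 1},{"tx": 0,"ty": 0,"tz": 0.6,"roll": -1,"fingers": 1},{"tx": 0,"ty": 0,"tz": 0.3,"roll": -0.5,"fingers": 1},{"tx": 0,"ty": 0,"tz": 0,"roll": 0,"fingers": 1}]}}

```text
clock: 5.17
eef_pos: [646.8, -30.8, 68.9]
ee_rot: [-0.002, -0.235, 0.972, 0.001]
contact_force: [-0.7, 0.6, 0.1]
opening: 0.0
gripper_force: 0.0
```

Run:
```python
import numpy as np
x=np.array([-.89,-.457]);y=np.array([-.457,.89]);c=np.array([538,11.5]);p=np.array([646.8,-30.8])
for f in list(range(-24,-84,-3)):
    q=c+118*np.array([np.cos(np.radians(f)),np.sin(np.radians(f))]); d=q-p; p=q; print(f,q.round(),round(d@x/20,3),round(d@y/20,3))
```

```text
-24 [646. -36.] 0.175 -0.231
-27 [643. -42.] 0.246 -0.187
-30 [640. -47.] 0.255 -0.174
-33 [637. -53.] 0.264 -0.161
-36 [633. -58.] 0.272 -0.147
-39 [630. -63.] 0.279 -0.132
-42 [626. -67.] 0.286 -0.117
-45 [621. -72.] 0.292 -0.102
-48 [617. -76.] 0.297 -0.087
-51 [612. -80.] 0.301 -0.071
-54 [607. -84.] 0.304 -0.055
-57 [602. -87.] 0.307 -0.039
-60 [597. -91.] 0.308 -0.023
-63 [592. -94.] 0.309 -0.007
-66 [586. -96.] 0.309 0.009
-69 [580. -99.] 0.308 0.025
-72 [ 574. -101.] 0.306 0.041
-75 [ 569. -102.] 0.304 0.057
-78 [ 563. -104.] 0.3 0.073
-81 [ 556. -105.] 0.296 0.089
```

>>> {"name": "drive_tool", "arguments": {"targets": [{"tx": 0.18,"ty": -0.23,"tz": 0,"roll": 0,"fingers": 1},{"tx": 0.25,"ty": -0.19,"tz": 0,"roll": 0,"fingers": 1},{"tx": 0.25,"ty": -0.17,"tz": 0,"roll": 0,"fingers": 1},{"tx": 0.26,"ty": -0.16,"tz": 0,"roll": 0,"fingers": 1},{"tx": 0,"ty": 0,"tz": 0,"roll": 0,"fingers": 1}]}}

```text
clock: 5.58
eef_pos: [638.3, -55.5, 72.1]
ee_rot: [0.0, -0.233, 0.972, -0.0]
contact_force: [0.1, 0.6, 0.0]
opening: -0.1
gripper_force: 0.0
```

>>> {"name": "drive_tool", "arguments": {"targets": [{"tx": 0.14,"ty": -0.07,"tz": 0,"roll": 0,"fingers": 1},{"tx": 0.14,"ty": -0.07,"tz": 0,"roll": 0,"fingers": 1},{"tx": 0,"ty": 0,"tz": 0,"roll": 0,"fingers": 1}]}}

```text
clock: 5.83
eef_pos: [634.7, -59.6, 71.5]
ee_rot: [-0.0, -0.234, 0.972, -0.0]
contact_force: [-1.8, 1.6, -0.2]
opening: -0.3
gripper_force: 0.0
```

>>> {"name": "drive_tool", "arguments": {"targets": [{"tx": 0.14,"ty": -0.07,"tz": 0,"roll": 0,"fingers": 1},{"tx": 0.14,"ty": -0.07,"tz": 0,"roll": 0,"fingers": 1},{"tx": 0,"ty": 0,"tz": 0,"roll": 0,"fingers": 1}]}}

```text
clock: 6.08
eef_pos: [630.8, -64.5, 71.2]
ee_rot: [-0.0, -0.234, 0.972, -0.0]
contact_force: [0.0, -0.1, -0.3]
opening: 0.1
gripper_force: 0.0
```

```bash
cat >> h.py <<'E'
def slab(cams=('scene','side')):
    for n in cams:
        im,d,m=snap(n); W=world(d,m)
        k=(np.hypot(W[...,0]-538,W[...,1]-11.5)<72)&(W[...,2]>84)&(W[...,2]<100)&(im.max(2).astype(int)-im.min(2)>12)
        p=W[k][:,:2].astype(np.float32); 
        c,e,a=cv2.minAreaRect(p); a=a if e[0]>e[1] else a-90
        v=cv2.fitLine(p,cv2.DIST_L2,0,.01,.01).ravel()
        print(n,len(p),np.round(c,1),np.round(e,1),'rect',round(a,1),'line',round(np.degrees(np.arctan2(v[1],v[0])),1))
E
python3 -c "
from h import *
slab(); s=read_state(); print(s['eef_pos'],s['contact_force'])"
```

```text
scene 282 [561.3  26.1] [69.8 45. ] rect 37.0 line 12.7
side 845 [537.4  12.6] [125.2  40. ] rect 37.0 line 36.6
[631.20365788 -64.15889266  71.22672457] [-1.20519015 -0.0518224   0.32247359]
```

>>> {"name": "drive_tool", "arguments": {"targets": [{"tx": 0.14,"ty": -0.06,"tz": 0,"roll": 0,"fingers": 1},{"tx": 0.14,"ty": -0.06,"tz": 0,"roll": 0,"fingers": 1},{"tx": 0.15,"ty": -0.05,"tz": 0,"roll": 0,"fingers": 1},{"tx": 0.15,"ty": -0.05,"tz": 0,"roll": 0,"fingers": 1},{"tx": 0.15,"ty": -0.04,"tz": 0,"roll": 0,"fingers": 1},{"tx": 0.15,"ty": -0.04,"tz": 0,"roll": 0,"fingers": 1},{"tx": 0,"ty": 0,"tz": 0,"roll": 0,"fingers": 1}]}}

```text
clock: 6.77
eef_pos: [618.3, -77.1, 71.3]
ee_rot: [0.0, -0.234, 0.972, 0.0]
contact_force: [1.2, 1.3, -0.3]
opening: 0.1
gripper_force: 1.1
```

>>> {"name": "drive_tool", "arguments": {"targets": [{"tx": 0.1,"ty": -0.03,"tz": 0,"roll": 0,"fingers": 1},{"tx": 0.1,"ty": -0.03,"tz": 0,"roll": 0,"fingers": 1},{"tx": 0,"ty": 0,"tz": 0,"roll": 0,"fingers": 1}]}}

```text
clock: 7.02
eef_pos: [614.8, -80.9, 71.3]
ee_rot: [-0.0, -0.234, 0.972, -0.0]
contact_force: [0.5, 1.0, 0.5]
opening: 0.5
gripper_force: 0.3
```

>>> {"name": "drive_tool", "arguments": {"targets": [{"tx": 0.1,"ty": -0.02,"tz": 0,"roll": 0,"fingers": 1},{"tx": 0.1,"ty": -0.02,"tz": 0,"roll": 0,"fingers": 1},{"tx": 0,"ty": 0,"tz": 0,"roll": 0,"fingers": 1}]}}

```text
clock: 7.27
eef_pos: [611.5, -83.6, 71.2]
ee_rot: [-0.001, -0.234, 0.972, -0.0]
contact_force: [-0.0, 0.6, -0.3]
opening: 0.2
gripper_force: 0.0
```

```bash
python3 -c "
from h import *
slab(['side']); s=read_state(); print(s['eef_pos'],s['contact_force'])"
```

```text
side 876 [536.6  12. ] [123.6  41.8] rect 27.6 line 27.3
[611.69922754 -83.42329105  71.25393662] [ 0.9133356  -0.40161353 -0.90298931]
```

>>> {"name": "drive_tool", "arguments": {"targets": [{"tx": 0.1,"ty": -0.02,"tz": 0,"roll": 0,"fingers": 1},{"tx": 0.1,"ty": -0.02,"tz": 0,"roll": 0,"fingers": 1},{"tx": 0,"ty": 0,"tz": 0,"roll": 0,"fingers": 1},{"tx": 0,"ty": 0,"tz": 0,"roll": 0,"fingers": 1}]}}

```text
clock: 7.65
eef_pos: [608.8, -85.5, 71.3]
ee_rot: [-0.0, -0.234, 0.972, -0.0]
contact_force: [-0.0, -0.2, -0.3]
opening: 0.1
gripper_force: 0.0
```

```bash
python3 -c "
from h import *
slab(['side']); s=read_state(); print(s['eef_pos'],s['contact_force'])"
```

```text
side 877 [536.5  11.9] [123.4  41.3] rect 21.7 line 21.1
[608.95275758 -85.44622129  71.32152321] [ 0.40754839 -0.44108262 -0.26108687]
```

>>> {"name": "drive_tool", "arguments": {"targets": [{"tx": 0.15,"ty": -0.02,"tz": 0,"roll": 0,"fingers": 1},{"tx": 0.15,"ty": -0.02,"tz": 0,"roll": 0,"fingers": 1},{"tx": 0.15,"ty": -0.01,"tz": 0,"roll": 0,"fingers": 1},{"tx": 0.15,"ty": -0.01,"tz": 0,"roll": 0,"fingers": 1},{"tx": 0.1,"ty": 0,"tz": 0,"roll": 0,"fingers": 1},{"tx": 0.1,"ty": 0,"tz": 0,"roll": 0,"fingers": 1},{"tx": 0.1,"ty": 0,"tz": 0,"roll": 0,"fingers": 1},{"tx": 0.1,"ty": 0,"tz": 0,"roll": 0,"fingers": 1},{"tx": 0.1,"ty": 0,"tz": 0,"roll": 0,"fingers": 1},{"tx": 0,"ty": 0,"tz": 0,"roll": 0,"fingers": 1}]}}

```text
clock: 8.53
eef_pos: [590.6, -95.7, 71.5]
ee_rot: [0.001, -0.234, 0.972, 0.001]
contact_force: [3.2, 3.4, -1.7]
opening: 0.1
gripper_force: 2.2
```

>>> {"name": "drive_tool", "arguments": {"targets": [{"tx": 0.1,"ty": 0,"tz": 0,"roll": 0,"fingers": 1},{"tx": 0.1,"ty": 0,"tz": 0,"roll": 0,"fingers": 1},{"tx": 0.1,"ty": 0,"tz": 0,"roll": 0,"fingers": 1},{"tx": 0,"ty": 0,"tz": 0,"roll": 0,"fingers": 1},{"tx": 0,"ty": 0,"tz": 0,"roll": 0,"fingers": 1}]}}

```text
clock: 8.95
eef_pos: [583.9, -99.7, 71.2]
ee_rot: [-0.001, -0.234, 0.972, -0.0]
contact_force: [0.7, 0.3, -0.2]
opening: 0.0
gripper_force: 0.0
```

```bash
python3 -c "
from h import *
slab(['side']); s=read_state(); print(s['eef_pos'],s['contact_force'])"
```

```text
side 897 [537.   11.9] [121.9  42.6] rect 8.0 line 6.7
[584.12685113 -99.61939071  71.23640761] [-0.7523591   0.25945106  0.48186474]
```

>>> {"name": "drive_tool", "arguments": {"targets": [{"tx": -0.2,"ty": 0,"tz": -0.5,"roll": 0,"fingers": 1},{"tx": 0,"ty": 0,"tz": -1,"roll": 0,"fingers": 1},{"tx": 0,"ty": 0,"tz": -1,"roll": 0,"fingers": 1},{"tx": 0,"ty": 0,"tz": -1,"roll": 0,"fingers": 1},{"tx": 0,"ty": 0,"tz": -1,"roll": 0,"fingers": 1},{"tx": 0,"ty": 0,"tz": -1,"roll": 0,"fingers": 1},{"tx": 0,"ty": 0,"tz": -1,"roll": 0,"fingers": 1},{"tx": 0,"ty": 0,"tz": -1,"roll": 0,"fingers": 1},{"tx": 0,"ty": 0.5,"tz": -1,"roll": 0,"fingers": -0.3},{"tx": 0,"ty": 1,"tz": -1,"roll": 0,"fingers": -0.3},{"tx": 0,"ty": 1,"tz": 0,"roll": 0,"fingers": -0.3},{"tx": 0,"ty": 1,"tz": 0,"roll": 0,"fingers": -0.3}]}}

```text
clock: 10.0
eef_pos: [556.8, -34.9, 263.1]
ee_rot: [0.002, -0.233, 0.972, -0.001]
contact_force: [0.0, -0.4, 0.8]
opening: 48.1
gripper_force: 0.0
```

>>> {"name": "drive_tool", "arguments": {"targets": [{"tx": 0,"ty": 1,"tz": 0,"roll": 0,"fingers": -0.3},{"tx": 0,"ty": 1,"tz": 0,"roll": 0,"fingers": -0.3},{"tx": 0,"ty": 0.5,"tz": 0,"roll": 0,"fingers": -0.3},{"tx": 0,"ty": 0,"tz": 0,"roll": 0,"fingers": -0.3}]}}

```text
clock: 10.33
eef_pos: [532.8, 10.9, 261.6]
ee_rot: [-0.0, -0.235, 0.972, 0.0]
contact_force: [0.7, -1.1, 0.5]
opening: 55.7
gripper_force: 0.0
```

Run:
```python
from h import *
im,d,m=snap('wrist','w4.png'); W=world(d,m); np.savez('/tmp/w4',im=im,d=d,W=W)
s=read_state(); print(s['eef_pos'],s['contact_force'],s['clock'],s['opening'])
c=np.array([538,11.5])
rs=(np.hypot(W[...,0]-538,W[...,1]-12)<75)&(W[...,2]>84)&(W[...,2]<99)&(np.mgrid[0:480,0:640][0]<280)
p=W[rs]; print(len(p),cv2.minAreaRect(p[:,:2].astype(np.float32)))
a=np.deg2rad(7); l=(p[:,0]-c[0])*np.cos(a)+(p[:,1]-c[1])*np.sin(a); t=-(p[:,0]-c[0])*np.sin(a)+(p[:,1]-c[1])*np.cos(a)
B=np.c_[l,t,np.ones(len(l))]; k=np.ones(len(l),bool)
for _ in range(5):
    f=np.linalg.lstsq(B[k],p[k,2],rcond=None)[0]; r=p[:,2]-B@f; k=abs(r)<2
print('slope',f,k.sum(),r[k].std(),l[k].min(),l[k].max())
```

```text
[533.45815965   9.92429935 261.55763379] [-0.53333435  0.36199599 -0.27592131] 10.3833 55.44255815708755
6068 ((539.021484375, 11.80722427368164), (120.42432403564453, 40.2014274597168), 6.9976935386657715)
slope [ 8.53312173e-02 -1.48950128e-03  9.24838138e+01] 5994 0.7046282035938967 -59.161542419007525 60.826784404165835
```

View pics/w4.png

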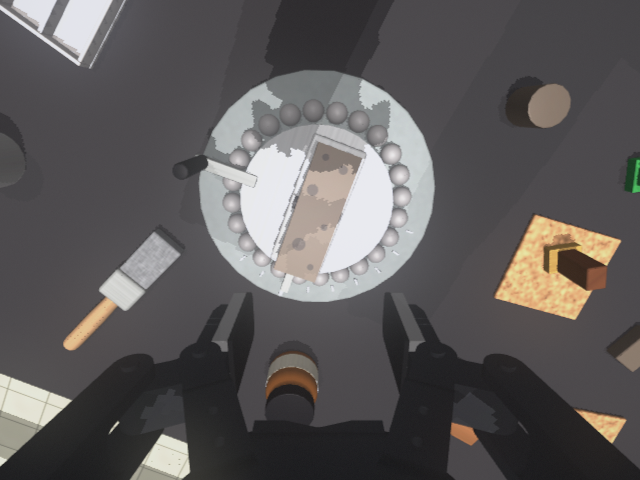

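The pointer at (286,285) now lies over the long mark. The slab is at 7.0° and its slope is +0.085. Next is the hone.

>>> {"name": "drive_tool", "arguments": {"targets": [{"tx": -0.14,"ty": 0.5,"tz": 0,"roll": -0.3,"fingers": -0.3},{"tx": -0.28,"ty": 1,"tz": 0,"roll": 0,"fingers": -0.3},{"tx": -0.28,"ty": 1,"tz": 0,"roll": 0,"fingers": -0.3},{"tx": -0.28,"ty": 1,"tz": 0,"roll": 0,"fingers": -0.3},{"tx": -0.28,"ty": 1,"tz": 0,"roll": 0,"fingers": -0.3},{"tx": -0.28,"ty": 1,"tz": 0,"roll": 0,"fingers": -0.3},{"tx": -0.28,"ty": 1,"tz": 0,"roll": 0,"fingers": -0.3},{"tx": -0.28,"ty": 1,"tz": 0,"roll": 0,"fingers": -0.3},{"tx": -0.28,"ty": 1,"tz": 0,"roll": 0,"fingers": -0.3},{"tx": -0.28,"ty": 1,"tz": 0,"roll": 0,"fingers": -0.3},{"tx": -0.28,"ty": 1,"tz": 0,"roll": 0,"fingers": -0.3},{"tx": -0.28,"ty": 1,"tz": 0,"roll": 0,"fingers": -0.3}]}}

```text
clock: 11.38
eef_pos: [482.0, 243.3, 261.1]
ee_rot: [-0.0, -0.244, 0.97, -0.0]
contact_force: [0.3, 0.4, -0.3]
opening: 55.5
gripper_force: 0.0
```

>>> {"name": "drive_tool", "arguments": {"targets": [{"tx": -0.28,"ty": 1,"tz": 0,"roll": 0,"fingers": -0.3},{"tx": -0.28,"ty": 1,"tz": 0,"roll": 0,"fingers": -0.3},{"tx": -0.14,"ty": 0.5,"tz": 0.5,"roll": 0,"fingers": -0.3},{"tx": 0,"ty": 0,"tz": 1,"roll": -1,"fingers": -0.3},{"tx": 0,"ty": 0,"tz": 1,"roll": -1,"fingers": -0.3},{"tx": 0,"ty": 0,"tz": 1,"roll": 0,"fingers": -0.3},{"tx": 0,"ty": 0,"tz": 1,"roll": 0,"fingers": -0.3},{"tx": 0,"ty": 0,"tz": 0.5,"roll": 0,"fingers": -0.3},{"tx": 0,"ty": 0,"tz": 0,"roll": 0,"fingers": -0.3},{"tx": 0,"ty": 0,"tz": 0,"roll": 0,"fingers": -0.3}]}}

```text
clock: 12.22
eef_pos: [470.3, 292.8, 160.8]
ee_rot: [-0.001, -0.311, 0.95, -0.0]
contact_force: [0.1, -0.1, 1.9]
opening: 55.4
gripper_force: 0.0
```

```bash
cat >> h.py <<'E'
def axes():
    s=read_state(); w,x,y,z=s['ee_rot']; from scipy.spatial.transform import Rotation as R
    return s, R.from_quat([x,y,z,w]).as_matrix()
E
python3 - <<'E'
from h import *
s,R=axes(); im,d,m=snap('wrist'); W=world(d,m)
print(s['eef_pos'],s['contact_force'],R.round(3).tolist())
P=np.hypot(W[...,0]-473.7,W[...,1]-296.3)
for lo,hi in((56,74),(14,23)):
    k=(P<30)&(W[...,2]>lo)&(W[...,2]<hi); p=W[k]; 
    if len(p)>5: print(len(p),np.median(p,0),cv2.minAreaRect(p[:,:2].astype(np.float32)))
t=R.T@(np.array([473.7,296.3,26])-s['eef_pos']); print('tool delta/20',t/20)
E
```

```text
[470.26379757 292.7856576  160.78092154] [ 0.0772565  -0.07101132  1.89260932] [[-0.807, -0.591, -0.001], [-0.591, 0.807, -0.001], [0.001, -0.0, -1.0]]
1137 [472.12351405 295.28867678  68.23372117] ((473.6985168457031, 296.3802490234375), (26.079267501831055, 19.68368148803711), 36.34920120239258)
727 [469.84213709 291.23804583  18.43323112] ((473.99774169921875, 296.0245361328125), (29.929750442504883, 35.39089584350586), 37.144561767578125)
tool delta/20 [-0.25237723  0.04028529  6.73868089]
```

>>> {"name": "drive_tool", "arguments": {"targets": [{"tx": -0.25,"ty": 0.04,"tz": 0.5,"roll": 0,"fingers": -0.3},{"tx": 0,"ty": 0,"tz": 1,"roll": 0,"fingers": -0.3},{"tx": 0,"ty": 0,"tz": 1,"roll": 0,"fingers": -0.3},{"tx": 0,"ty": 0,"tz": 1,"roll": 0,"fingers": -0.3},{"tx": 0,"ty": 0,"tz": 1,"roll": 0,"fingers": -0.3},{"tx": 0,"ty": 0,"tz": 0.9,"roll": 0,"fingers": -0.3},{"tx": 0,"ty": 0,"tz": 0.6,"roll": 0,"fingers": -0.3},{"tx": 0,"ty": 0,"tz": 0.4,"roll": 0,"fingers": -0.3},{"tx": 0,"ty": 0,"tz": 0.3,"roll": 0,"fingers": -0.3},{"tx": 0,"ty": 0,"tz": 0,"roll": 0,"fingers": -0.3},{"tx": 0,"ty": 0,"tz": 0,"roll": 0,"fingers": -0.3}]}}

```text
clock: 13.18
eef_pos: [474.4, 297.3, 27.8]
ee_rot: [0.001, -0.311, 0.95, 0.0]
contact_force: [0.0, 0.3, 0.7]
opening: 55.7
gripper_force: 0.0
```

>>> {"name": "drive_tool", "arguments": {"targets": [{"tx": 0,"ty": 0,"tz": 0,"roll": 0,"fingers": 0.2},{"tx": 0,"ty": 0,"tz": 0,"roll": 0,"fingers": 0.5},{"tx": 0,"ty": 0,"tz": 0,"roll": 0,"fingers": 1},{"tx": 0,"ty": 0,"tz": 0,"roll": 0,"fingers": 1},{"tx": 0,"ty": 0,"tz": 0,"roll": 0,"fingers": 1},{"tx": 0,"ty": 0,"tz": 0,"roll": 0,"fingers": 1},{"tx": 0,"ty": 0,"tz": 0,"roll": 0,"fingers": 1},{"tx": 0,"ty": 0,"tz": 0,"roll": 0,"fingers": 1}]}}

```text
clock: 13.85
eef_pos: [474.6, 297.3, 28.3]
ee_rot: [0.001, -0.311, 0.95, 0.0]
contact_force: [-1.4, -0.8, 6.4]
opening: 19.5
gripper_force: 59.3
```

>>> {"name": "drive_tool", "arguments": {"targets": [{"tx": 0,"ty": 0,"tz": -0.3,"roll": 0,"fingers": 1},{"tx": 0,"ty": 0,"tz": -0.7,"roll": 0,"fingers": 1},{"tx": 0,"ty": 0,"tz": -1,"roll": 0,"fingers": 1},{"tx": 0,"ty": 0,"tz": -1,"roll": 0,"fingers": 1},{"tx": 0,"ty": 0,"tz": -1,"roll": 0,"fingers": 1},{"tx": 0,"ty": 0,"tz": -1,"roll": 0,"fingers": 1},{"tx": 0,"ty": 0,"tz": -1,"roll": 0,"fingers": 1},{"tx": 0,"ty": 0,"tz": -1,"roll": 0,"fingers": 1},{"tx": 0.3,"ty": -0.5,"tz": -1,"roll": 0,"fingers": 1},{"tx": 0.6,"ty": -0.95,"tz": 0,"roll": 0,"fingers": 1},{"tx": 0.6,"ty": -0.95,"tz": 0,"roll": 0,"fingers": 1},{"tx": 0.6,"ty": -0.95,"tz": 0,"roll": 0,"fingers": 1}]}}

```text
clock: 14.85
eef_pos: [478.9, 217.3, 187.1]
ee_rot: [-0.001, -0.312, 0.95, -0.0]
contact_force: [0.4, -1.2, -1.8]
opening: 19.3
gripper_force: 58.7
```

>>> {"name": "drive_tool", "arguments": {"targets": [{"tx": 0.6,"ty": -0.95,"tz": 0,"roll": 0,"fingers": 1},{"tx": 0.6,"ty": -0.95,"tz": 0,"roll": 0,"fingers": 1},{"tx": 0.6,"ty": -0.95,"tz": 0,"roll": 0,"fingers": 1},{"tx": 0.6,"ty": -0.95,"tz": 0,"roll": 0,"fingers": 1},{"tx": 0.6,"ty": -0.95,"tz": 0,"roll": 0,"fingers": 1},{"tx": 0.6,"ty": -0.95,"tz": 0,"roll": 0,"fingers": 1},{"tx": 0.6,"ty": -0.95,"tz": 0,"roll": 0,"fingers": 1},{"tx": 0.6,"ty": -0.95,"tz": 0,"roll": 0,"fingers": 1},{"tx": 0.6,"ty": -0.95,"tz": 0,"roll": 0,"fingers": 1},{"tx": 0.3,"ty": -0.5,"tz": 0,"roll": 0,"fingers": 1},{"tx": 0,"ty": 0,"tz": 0,"roll": 0.5,"fingers": 1},{"tx": 0,"ty": 0,"tz": 0,"roll": 1,"fingers": 1}]}}

```text
clock: 15.85
eef_pos: [494.2, 4.0, 186.8]
ee_rot: [-0.001, -0.259, 0.966, 0.0]
contact_force: [-0.3, 0.7, -3.9]
opening: 19.1
gripper_force: 58.8
```

>>> {"name": "drive_tool", "arguments": {"targets": [{"tx": 0,"ty": 0,"tz": 0,"roll": 1,"fingers": 1},{"tx": 0,"ty": 0,"tz": 0,"roll": 1,"fingers": 1},{"tx": 0,"ty": 0,"tz": 0,"roll": 1,"fingers": 1},{"tx": 0,"ty": 0,"tz": 0,"roll": 1,"fingers": 1},{"tx": 0,"ty": 0,"tz": 0,"roll": 1,"fingers": 1},{"tx": 0,"ty": 0,"tz": 0,"roll": 0.8,"fingers": 1},{"tx": 0,"ty": 0,"tz": 0,"roll": 0,"fingers": 1},{"tx": 0,"ty": 0,"tz": 0,"roll": 0,"fingers": 1}]}}

```text
clock: 16.52
eef_pos: [494.3, 5.0, 186.9]
ee_rot: [-0.001, -0.063, 0.998, 0.0]
contact_force: [-0.5, 0.3, -1.7]
opening: 19.6
gripper_force: 58.9
```

```bash
cat >> h.py <<'E'
def slabz(z0=85):
    """mean height of rock face at centre from side cam, unit slope 0.0853, excluding near hone"""
    out=[]
    for n in ('side',):
        im,d,m=snap(n); W=world(d,m); a=np.deg2rad(7)
        l=(W[...,0]-538.5)*np.cos(a)+(W[...,1]-11.7)*np.sin(a); t=-(W[...,0]-538.5)*np.sin(a)+(W[...,1]-11.7)*np.cos(a)
        k=(abs(l)<55)&(abs(t)<15)&(abs(W[...,2]-90-.0853*l)<6)
        b=np.round(l[k]/20).astype(int)*20
        r=W[k][:,2]-.0853*l[k]
        out.append((n,int(k.sum()),{int(x):(int((b==x).sum()),round(float(np.median(r[b==x])),2)) for x in np.unique(b)}))
    return out
E
python3 - <<'E'
from h import *
s,R=axes(); print(s['clock'],s['eef_pos'],s['contact_force'],s['opening'],R.round(3).tolist())
print((R.T@(np.array([497,6.6,112.5])-s['eef_pos'])/20).round(3))
f=[]
for _ in range(3): print(slabz()); f.append(read_state()['contact_force'][2])
print(f)
E
```

```text
16.5167 [494.33369076   5.02669394 186.94747098] [-0.47919121  0.25380302 -1.68209156] 19.618443608787338 [[-0.992, -0.125, -0.001], [-0.125, 0.992, 0.0], [0.001, 0.0, -1.0]]
[-0.146  0.06   3.722]
[('side', 535, {-60: (27, 92.71), -40: (102, 92.76), -20: (104, 92.91), 0: (94, 92.87), 20: (97, 92.81), 40: (91, 92.98), 60: (20, 92.92)})]
[('side', 543, {-60: (26, 93.22), -40: (107, 92.73), -20: (94, 92.86), 0: (97, 92.63), 20: (99, 92.59), 40: (95, 92.59), 60: (25, 93.15)})]
[('side', 537, {-60: (26, 92.69), -40: (106, 93.11), -20: (98, 92.88), 0: (97, 92.93), 20: (93, 92.8), 40: (92, 92.98), 60: (25, 92.54)})]
[np.float64(-2.7833958726897334), np.float64(-2.98657485836563), np.float64(-2.5804346211034437)]
```

>>> {"name": "drive_tool", "arguments": {"targets": [{"tx": -0.15,"ty": 0.06,"tz": 0.4,"roll": 0,"fingers": 1},{"tx": 0,"ty": 0,"tz": 0.8,"roll": 0,"fingers": 1},{"tx": 0,"ty": 0,"tz": 0.8,"roll": 0,"fingers": 1},{"tx": 0,"ty": 0,"tz": 0.6,"roll": 0,"fingers": 1},{"tx": 0,"ty": 0,"tz": 0.5,"roll": 0,"fingers": 1},{"tx": 0,"ty": 0,"tz": 0.3,"roll": 0,"fingers": 1},{"tx": 0,"ty": 0,"tz": 0.1,"roll": 0,"fingers": 1},{"tx": 0,"ty": 0,"tz": 0,"roll": 0,"fingers": 1},{"tx": 0,"ty": 0,"tz": 0,"roll": 0,"fingers": 1}]}}

```text
clock: 17.42
eef_pos: [498.0, 6.3, 117.8]
ee_rot: [0.0, -0.062, 0.998, -0.0]
contact_force: [0.9, 0.4, -2.4]
opening: 19.4
gripper_force: 58.9
```

>>> {"name": "drive_tool", "arguments": {"targets": [{"tx": 0,"ty": 0,"tz": 0.05,"roll": 0,"fingers": 1},{"tx": 0,"ty": 0,"tz": 0.05,"roll": 0,"fingers": 1},{"tx": 0,"ty": 0,"tz": 0,"roll": 0,"fingers": 1}]}}

```text
clock: 17.67
eef_pos: [497.8, 6.2, 115.7]
ee_rot: [0.0, -0.062, 0.998, -0.0]
contact_force: [0.7, -0.7, -2.1]
opening: 19.4
gripper_force: 58.9
```

>>> {"name": "drive_tool", "arguments": {"targets": [{"tx": 0,"ty": 0,"tz": 0.05,"roll": 0,"fingers": 1},{"tx": 0,"ty": 0,"tz": 0.05,"roll": 0,"fingers": 1},{"tx": 0,"ty": 0,"tz": 0,"roll": 0,"fingers": 1}]}}

```text
clock: 17.92
eef_pos: [497.4, 6.2, 113.2]
ee_rot: [-0.0, -0.062, 0.998, 0.0]
contact_force: [-0.8, 0.2, -2.1]
opening: 19.2
gripper_force: 58.9
```

Run:
```python
from h import *
s,R=axes(); print(s['clock'],s['eef_pos'],s['contact_force'])
for _ in range(2): print(slabz())
print(read_state()['contact_force'])
```

```text
17.9167 [497.43549903   6.23569577 113.18144295] [-0.83346394  0.23863555 -2.13896608]
[('side', 333, {-60: (2, 90.58), -40: (2, 91.43), -20: (36, 92.91), 0: (93, 92.86), 20: (90, 92.9), 40: (90, 92.71), 60: (20, 92.32)})]
[('side', 330, {-60: (2, 91.55), -40: (2, 91.73), -20: (35, 93.37), 0: (82, 92.8), 20: (97, 92.87), 40: (88, 92.62), 60: (24, 93.1)})]
[-0.84516764 -0.86899262 -1.99601128]
```

>>> {"name": "drive_tool", "arguments": {"targets": [{"tx": 0,"ty": 0,"tz": 0.05,"roll": 0,"fingers": 1},{"tx": 0,"ty": 0,"tz": 0,"roll": 0,"fingers": 1}]}}

```text
clock: 18.18
eef_pos: [497.5, 6.2, 112.2]
ee_rot: [-0.0, -0.062, 0.998, -0.0]
contact_force: [0.9, -0.0, -2.0]
opening: 19.3
gripper_force: 58.9
```

>>> {"name": "drive_tool", "arguments": {"targets": [{"tx": 0,"ty": 0,"tz": 0.05,"roll": 0,"fingers": 1},{"tx": 0,"ty": 0,"tz": 0,"roll": 0,"fingers": 1}]}}

```text
clock: 18.35
eef_pos: [497.6, 6.3, 111.4]
ee_rot: [0.0, -0.062, 0.998, 0.0]
contact_force: [-1.4, 0.3, 0.7]
opening: 19.0
gripper_force: 58.9
```

>>> {"name": "drive_tool", "arguments": {"targets": [{"tx": 0,"ty": 0,"tz": 0.05,"roll": 0,"fingers": 1},{"tx": 0,"ty": 0,"tz": 0,"roll": 0,"fingers": 1}]}}

```text
clock: 18.52
eef_pos: [497.6, 6.2, 110.6]
ee_rot: [0.0, -0.062, 0.998, -0.0]
contact_force: [-1.8, -0.1, 2.5]
opening: 19.0
gripper_force: 59.2
```

Run:
```python
from h import *
for _ in range(3): print(slabz(),read_state()['contact_force'].round(1),read_state()['eef_pos'])
```

```text
[('side', 340, {-20: (34, 91.24), 0: (91, 91.72), 20: (95, 91.38), 40: (94, 91.54), 60: (26, 91.72)})] [-2.1  0.1  2.2] [497.60341154   6.23781384 110.67696811]
[('side', 335, {-40: (1, 92.28), -20: (33, 91.97), 0: (89, 91.78), 20: (95, 91.51), 40: (95, 91.41), 60: (22, 91.58)})] [-2.3  0.6  2.2] [497.60899454   6.23728265 110.66949927]
[('side', 333, {-20: (36, 91.98), 0: (89, 91.5), 20: (92, 91.49), 40: (92, 91.3), 60: (24, 91.81)})] [-0.3 -0.4  1.6] [497.59265438   6.2227029  110.63861558]
```

>>> {"name": "drive_tool", "arguments": {"targets": [{"tx": 0,"ty": 0,"tz": 0.03,"roll": 0,"fingers": 1},{"tx": 0,"ty": 0,"tz": 0.03,"roll": 0,"fingers": 1},{"tx": 0,"ty": 0,"tz": 0,"roll": 0,"fingers": 1}]}}

```text
clock: 18.92
eef_pos: [497.6, 6.2, 109.5]
ee_rot: [0.0, -0.062, 0.998, -0.0]
contact_force: [-2.3, 0.0, 6.3]
opening: 19.3
gripper_force: 59.6
```

Run:
```python
from h import *
for _ in range(3): print(slabz(),read_state()['contact_force'].round(1),read_state()['eef_pos'])
```

```text
[('side', 332, {-20: (34, 91.02), 0: (92, 90.32), 20: (91, 90.74), 40: (95, 90.24), 60: (20, 90.38)})] [-3.2  0.9  5.9] [497.59536573   6.246537   109.52852174]
[('side', 341, {-60: (2, 89.29), -20: (37, 90.35), 0: (88, 90.54), 20: (96, 90.49), 40: (98, 90.54), 60: (20, 91.04)})] [-3.1 -0.6  6.2] [497.60848119   6.21719304 109.5557612 ]
[('side', 331, {-20: (35, 90.87), 0: (90, 90.6), 20: (96, 90.57), 40: (94, 90.45), 60: (16, 90.89)})] [-2.5 -0.2  5.4] [497.60662071   6.23380395 109.54755946]
```

>>> {"name": "drive_tool", "arguments": {"targets": [{"tx": -0.1,"ty": 0,"tz": -0.008,"roll": 0,"fingers": 1},{"tx": -0.15,"ty": 0,"tz": -0.013,"roll": 0,"fingers": 1},{"tx": -0.15,"ty": 0,"tz": -0.013,"roll": 0,"fingers": 1}]}}

```text
clock: 19.32
eef_pos: [504.6, 7.0, 110.0]
ee_rot: [-0.001, -0.062, 0.998, -0.0]
contact_force: [-4.7, -0.1, 5.6]
opening: 19.5
gripper_force: 59.7
```

Run:
```python
from h import *
for _ in range(2): print(slabz(),read_state()['contact_force'].round(1),read_state()['eef_pos'])
```

```text
[('side', 344, {-60: (40, 90.8), -40: (5, 88.13), -20: (11, 89.85), 0: (81, 90.3), 20: (93, 90.6), 40: (92, 90.21), 60: (22, 90.43)})] [-3.4  0.1  5.7] [505.38061919   7.12923559 110.10143563]
[('side', 341, {-60: (25, 90.6), -40: (21, 90.09), -20: (11, 90.24), 0: (76, 90.48), 20: (96, 90.31), 40: (90, 90.56), 60: (22, 89.87)})] [-3.3 -1.3  6.2] [505.34941956   7.13734519 110.1076075 ]
```

>>> {"name": "drive_tool", "arguments": {"targets": [{"tx": -0.15,"ty": 0,"tz": -0.014,"roll": 0,"fingers": 1},{"tx": -0.2,"ty": 0,"tz": -0.019,"roll": 0,"fingers": 1},{"tx": -0.2,"ty": 0,"tz": -0.018,"roll": 0,"fingers": 1},{"tx": -0.2,"ty": 0,"tz": -0.018,"roll": 0,"fingers": 1}]}}

```text
clock: 19.75
eef_pos: [519.6, 8.9, 111.3]
ee_rot: [-0.001, -0.062, 0.998, -0.0]
contact_force: [-4.4, -0.5, 6.4]
opening: 19.6
gripper_force: 59.7
```

Run:
```python
from h import *
for _ in range(2): print(slabz(),read_state()['contact_force'].round(1),read_state()['eef_pos'])
```

```text
[('side', 341, {-60: (25, 90.65), -40: (93, 90.78), 0: (26, 90.4), 20: (82, 90.5), 40: (95, 90.29), 60: (20, 90.31)})] [-2.7 -1.   5.7] [520.66620191   9.02433395 111.52557761]
[('side', 350, {-60: (27, 90.61), -40: (97, 90.84), -20: (1, 87.62), 0: (25, 90.46), 20: (83, 90.35), 40: (93, 90.53), 60: (24, 90.09)})] [-2.9  0.1  4.8] [520.60316602   9.01139532 111.52158222]
```

>>> {"name": "drive_tool", "arguments": {"targets": [{"tx": -0.2,"ty": 0.01,"tz": -0.017,"roll": 0,"fingers": 1},{"tx": -0.2,"ty": 0.01,"tz": -0.017,"roll": 0,"fingers": 1},{"tx": -0.2,"ty": 0,"tz": -0.017,"roll": 0,"fingers": 1},{"tx": -0.2,"ty": 0,"tz": -0.017,"roll": 0,"fingers": 1},{"tx": -0.2,"ty": 0,"tz": -0.017,"roll": 0,"fingers": 1}]}}

```text
clock: 20.27
eef_pos: [539.5, 11.8, 113.1]
ee_rot: [-0.001, -0.062, 0.998, -0.0]
contact_force: [-4.4, -1.0, 5.5]
opening: 19.7
gripper_force: 59.8
```

Run:
```python
from h import *
for _ in range(2): print(slabz(),read_state()['contact_force'].round(1),read_state()['eef_pos'])
```

```text
[('side', 345, {-60: (27, 91.09), -40: (99, 90.5), -20: (92, 90.7), 20: (26, 90.64), 40: (76, 90.39), 60: (25, 90.24)})] [-2.7  0.1  6.6] [540.49581669  11.86883117 113.21764644]
[('side', 350, {-60: (28, 90.98), -40: (94, 90.64), -20: (99, 90.51), 0: (1, 89.34), 20: (25, 90.82), 40: (79, 90.62), 60: (24, 90.5)})] [-3.5 -0.   5. ] [540.46417449  11.87533098 113.26754135]
```

>>> {"name": "drive_tool", "arguments": {"targets": [{"tx": -0.2,"ty": 0,"tz": -0.017,"roll": 0,"fingers": 1},{"tx": -0.2,"ty": 0,"tz": -0.017,"roll": 0,"fingers": 1},{"tx": -0.2,"ty": 0,"tz": -0.017,"roll": 0,"fingers": 1},{"tx": -0.2,"ty": 0,"tz": -0.017,"roll": 0,"fingers": 1},{"tx": -0.2,"ty": 0,"tz": -0.017,"roll": 0,"fingers": 1}]}}

```text
clock: 20.78
eef_pos: [559.4, 14.2, 114.8]
ee_rot: [-0.001, -0.062, 0.998, -0.0]
contact_force: [-4.6, -1.0, 6.4]
opening: 19.2
gripper_force: 59.8
```

Run:
```python
from h import *
for _ in range(2): print(slabz(),read_state()['contact_force'].round(1),read_state()['eef_pos'])
```

```text
[('side', 367, {-60: (26, 90.63), -40: (103, 90.59), -20: (103, 90.58), 0: (90, 91.1), 20: (3, 89.53), 40: (27, 90.16), 60: (15, 90.31)})] [-3.1 -0.1  5.8] [560.38176036  14.32137146 114.94699306]
[('side', 360, {-60: (27, 91.3), -40: (100, 90.6), -20: (99, 90.6), 0: (96, 90.76), 20: (1, 89.93), 40: (21, 90.46), 60: (16, 90.28)})] [-2.3 -1.3  6. ] [560.33753325  14.31265953 114.98045582]
```

>>> {"name": "drive_tool", "arguments": {"targets": [{"tx": -0.2,"ty": 0,"tz": -0.017,"roll": 0,"fingers": 1},{"tx": -0.2,"ty": 0,"tz": -0.017,"roll": 0,"fingers": 1},{"tx": -0.2,"ty": 0,"tz": -0.017,"roll": 0,"fingers": 1},{"tx": -0.2,"ty": 0,"tz": -0.017,"roll": 0,"fingers": 1},{"tx": -0.2,"ty": 0,"tz": -0.017,"roll": 0,"fingers": 1},{"tx": -0.1,"ty": 0,"tz": -0.008,"roll": 0,"fingers": 1},{"tx": 0,"ty": 0,"tz": 0,"roll": 0,"fingers": 1}]}}

```text
clock: 21.47
eef_pos: [581.9, 17.0, 116.8]
ee_rot: [-0.0, -0.062, 0.998, -0.0]
contact_force: [-3.2, -0.2, 5.8]
opening: 19.0
gripper_force: 59.8
```

>>> {"name": "drive_tool", "arguments": {"targets": [{"tx": 0,"ty": 0,"tz": -0.1,"roll": 0,"fingers": 1},{"tx": 0,"ty": 0,"tz": -0.3,"roll": 0,"fingers": 1},{"tx": 0,"ty": 0,"tz": -0.8,"roll": 0,"fingers": 1},{"tx": 0,"ty": 0,"tz": -1,"roll": 0,"fingers": 1},{"tx": 0,"ty": 0,"tz": -1,"roll": 0,"fingers": 1},{"tx": 0,"ty": 0,"tz": -0.5,"roll": 0,"fingers": 1},{"tx": 0,"ty": 0,"tz": 0,"roll": 0,"fingers": 1}]}}

```text
clock: 22.05
eef_pos: [583.7, 17.2, 193.0]
ee_rot: [0.003, -0.062, 0.998, -0.0]
contact_force: [0.8, -1.1, -1.7]
opening: 19.2
gripper_force: 58.9
```

Run:
```python
from h import *
slab(['scene','side']); s,R=axes(); print(s['clock'],s['eef_pos'],s['contact_force'])
print((R.T@(np.array([489,304.5,s['eef_pos'][2]])-s['eef_pos'])/20).round(3))
```

```text
scene 566 [541.7  10.6] [123.8  43.4] rect 6.7 line 6.2
side 884 [536.3  12. ] [122.   42.9] rect 7.2 line 6.0
22.15 [581.78389436  17.10981875 189.84717648] [-0.75159826 -0.31752724 -2.32744589]
[2.8370e+00 1.4831e+01 2.0000e-03]
```

>>> {"name": "drive_tool", "arguments": {"targets": [{"tx": 0.1,"ty": 0.5,"tz": 0,"roll": 0,"fingers": 1},{"tx": 0.2,"ty": 1,"tz": 0,"roll": 0,"fingers": 1},{"tx": 0.2,"ty": 1,"tz": 0,"roll": 0,"fingers": 1},{"tx": 0.2,"ty": 1,"tz": 0,"roll": 0,"fingers": 1},{"tx": 0.2,"ty": 1,"tz": 0,"roll": 0,"fingers": 1},{"tx": 0.2,"ty": 1,"tz": 0,"roll": 0,"fingers": 1},{"tx": 0.2,"ty": 1,"tz": 0,"roll": 0,"fingers": 1},{"tx": 0.2,"ty": 1,"tz": 0,"roll": 0,"fingers": 1},{"tx": 0.2,"ty": 1,"tz": 0,"roll": 0,"fingers": 1},{"tx": 0.2,"ty": 1,"tz": 0,"roll": 0,"fingers": 1},{"tx": 0.2,"ty": 1,"tz": 0,"roll": 0,"fingers": 1},{"tx": 0.2,"ty": 1,"tz": 0,"roll": 0,"fingers": 1}]}}

```text
clock: 23.15
eef_pos: [506.1, 240.8, 188.6]
ee_rot: [-0.002, -0.062, 0.998, -0.0]
contact_force: [0.3, 0.5, -2.0]
opening: 19.0
gripper_force: 58.8
```

>>> {"name": "drive_tool", "arguments": {"targets": [{"tx": 0.2,"ty": 1,"tz": 0,"roll": 0,"fingers": 1},{"tx": 0.2,"ty": 1,"tz": 0,"roll": 0,"fingers": 1},{"tx": 0.1,"ty": 1,"tz": 0,"roll": 0,"fingers": 1},{"tx": 0.05,"ty": 0.3,"tz": 0.5,"roll": 0,"fingers": 1},{"tx": 0,"ty": 0,"tz": 1,"roll": 0,"fingers": 1},{"tx": 0,"ty": 0,"tz": 1,"roll": 0,"fingers": 1},{"tx": 0,"ty": 0,"tz": 1,"roll": 0,"fingers": 1},{"tx": 0,"ty": 0,"tz": 1,"roll": 0,"fingers": 1},{"tx": 0,"ty": 0,"tz": 1,"roll": 0,"fingers": 1},{"tx": 0,"ty": 0,"tz": 0.8,"roll": 0,"fingers": 1},{"tx": 0,"ty": 0,"tz": 0.5,"roll": 0,"fingers": 1},{"tx": 0,"ty": 0,"tz": 0.3,"roll": 0,"fingers": 1}]}}

```text
clock: 24.15
eef_pos: [486.8, 302.7, 45.5]
ee_rot: [-0.002, -0.062, 0.998, -0.001]
contact_force: [-0.5, 1.5, -2.6]
opening: 19.3
gripper_force: 58.9
```

>>> {"name": "drive_tool", "arguments": {"targets": [{"tx": 0,"ty": 0,"tz": 0.3,"roll": 0,"fingers": 1},{"tx": 0,"ty": 0,"tz": 0.2,"roll": 0,"fingers": 1},{"tx": 0,"ty": 0,"tz": 0,"roll": 0,"fingers": 1},{"tx": 0,"ty": 0,"tz": 0,"roll": 0,"fingers": 1}]}}

```text
clock: 24.48
eef_pos: [489.2, 304.0, 38.9]
ee_rot: [0.0, -0.062, 0.998, 0.0]
contact_force: [-0.1, -0.3, -1.5]
opening: 19.5
gripper_force: 58.9
```

>>> {"name": "drive_tool", "arguments": {"targets": [{"tx": 0,"ty": 0,"tz": 0.2,"roll": 0,"fingers": 1},{"tx": 0,"ty": 0,"tz": 0.15,"roll": 0,"fingers": 1},{"tx": 0,"ty": 0,"tz": 0.05,"roll": 0,"fingers": 1},{"tx": 0,"ty": 0,"tz": 0.05,"roll": 0,"fingers": 1},{"tx": 0,"ty": 0,"tz": 0,"roll": 0,"fingers": 1},{"tx": 0,"ty": 0,"tz": 0,"roll": 0,"fingers": 1}]}}

```text
clock: 24.98
eef_pos: [488.9, 303.8, 29.4]
ee_rot: [-0.0, -0.062, 0.998, 0.0]
contact_force: [0.6, -0.1, -2.1]
opening: 19.1
gripper_force: 58.9
```

>>> {"name": "drive_tool", "arguments": {"targets": [{"tx": 0,"ty": 0,"tz": 0.04,"roll": 0,"fingers": 1},{"tx": 0,"ty": 0,"tz": 0,"roll": 0,"fingers": 1},{"tx": 0,"ty": 0,"tz": 0,"roll": 0,"fingers": 1}]}}

```text
clock: 25.23
eef_pos: [488.9, 303.9, 28.7]
ee_rot: [0.0, -0.062, 0.998, 0.0]
contact_force: [0.2, 0.3, -2.5]
opening: 19.1
gripper_force: 58.9
```

Almost touching the pad now, so I'll lower it the rest of the way in small steps.

>>> {"name": "drive_tool", "arguments": {"targets": [{"tx": 0,"ty": 0,"tz": 0.03,"roll": 0,"fingers": 1},{"tx": 0,"ty": 0,"tz": 0,"roll": 0,"fingers": 1},{"tx": 0,"ty": 0,"tz": 0,"roll": 0,"fingers": 1}]}}

```text
clock: 25.48
eef_pos: [489.0, 303.9, 28.4]
ee_rot: [0.0, -0.062, 0.998, 0.0]
contact_force: [-0.6, -1.0, -0.7]
opening: 19.1
gripper_force: 59.2
```

>>> {"name": "drive_tool", "arguments": {"targets": [{"tx": 0,"ty": 0,"tz": 0.03,"roll": 0,"fingers": 1},{"tx": 0,"ty": 0,"tz": 0,"roll": 0,"fingers": 1},{"tx": 0,"ty": 0,"tz": 0,"roll": 0,"fingers": 1}]}}

```text
clock: 25.73
eef_pos: [489.0, 303.9, 28.3]
ee_rot: [0.0, -0.062, 0.998, 0.0]
contact_force: [-1.6, -1.5, 4.8]
opening: 19.4
gripper_force: 60.0
```

>>> {"name": "drive_tool", "arguments": {"targets": [{"tx": 0,"ty": 0,"tz": 0,"roll": 0,"fingers": 0.4},{"tx": 0,"ty": 0,"tz": 0,"roll": 0,"fingers": 0.2},{"tx": 0,"ty": 0,"tz": 0,"roll": 0,"fingers": 0},{"tx": 0,"ty": 0,"tz": 0,"roll": 0,"fingers": -0.3},{"tx": 0,"ty": 0,"tz": 0,"roll": 0,"fingers": -0.3},{"tx": 0,"ty": 0,"tz": 0,"roll": 0,"fingers": -0.3},{"tx": 0,"ty": 0,"tz": 0,"roll": 0,"fingers": -0.3}]}}

```text
clock: 26.32
eef_pos: [488.9, 303.8, 27.3]
ee_rot: [-0.0, -0.062, 0.998, -0.0]
contact_force: [-0.3, 0.7, -0.3]
opening: 54.9
gripper_force: 0.0
```

>>> {"name": "drive_tool", "arguments": {"targets": [{"tx": 0,"ty": 0,"tz": -0.3,"roll": 0,"fingers": -0.3},{"tx": 0,"ty": 0,"tz": -0.7,"roll": 0,"fingers": -0.3},{"tx": 0,"ty": 0,"tz": -1,"roll": 0,"fingers": -0.3},{"tx": 0,"ty": 0,"tz": -1,"roll": 0,"fingers": -0.3},{"tx": 0,"ty": 0,"tz": -1,"roll": 0,"fingers": -0.3},{"tx": 0,"ty": 0,"tz": -1,"roll": 0,"fingers": -0.3},{"tx": 0,"ty": 0,"tz": -1,"roll": 0,"fingers": -0.3},{"tx": 0,"ty": 0,"tz": -1,"roll": 0,"fingers": -0.3},{"tx": 0,"ty": 0,"tz": -1,"roll": 0,"fingers": -0.3},{"tx": 0,"ty": 0,"tz": -1,"roll": 0,"fingers": -0.3},{"tx": 0,"ty": 0,"tz": 0,"roll": 0,"fingers": -0.3}]}}

```text
clock: 27.23
eef_pos: [491.0, 305.1, 212.7]
ee_rot: [0.004, -0.062, 0.998, 0.002]
contact_force: [0.5, 0.3, 1.0]
opening: 55.5
gripper_force: 0.0
```

Run:
```python
from h import *
s,R=axes(); im,d,m=snap('wrist','w5.png'); W=world(d,m); print(s['eef_pos'],s['opening'],s['clock'])
P=np.hypot(W[...,0]-489,W[...,1]-304)
for lo,hi in((56,74),(14,23)):
    k=(P<30)&(W[...,2]>lo)&(W[...,2]<hi); p=W[k]; 
    if len(p)>5: print(len(p),np.median(p,0),cv2.minAreaRect(p[:,:2].astype(np.float32)))
slab()
```

```text
[490.96507412 305.09451786 212.71748229] 55.5227746767179 27.2333
796 [486.46087171 303.14278464  68.34144035] ((487.8823547363281, 303.2418518066406), (25.634061813354492, 18.97455596923828), 7.083387851715088)
557 [484.26974252 301.18867255  18.4666484 ] ((488.4608154296875, 303.1610412597656), (30.341991424560547, 35.2705192565918), 7.089323043823242)
scene 566 [541.2  10.9] [123.3  42.3] rect 7.1 line 6.3
side 909 [536.3  12.2] [123.4  43.2] rect 7.4 line 6.0
```

View pics/w5.png

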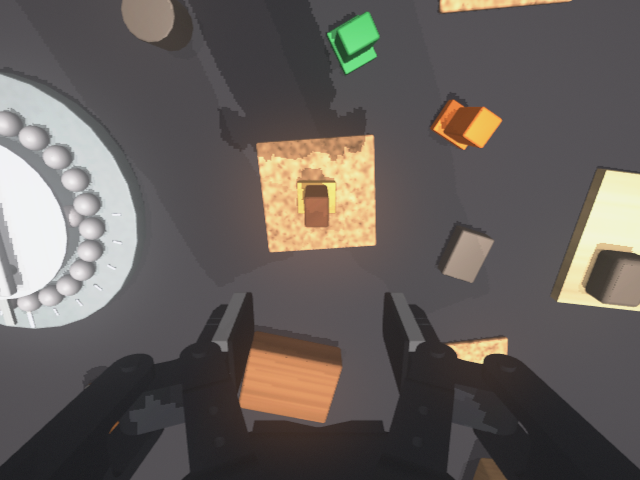

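The hone stands upright at (317,205), near the middle of its pad. The pointer at (30,320) is still at the long mark, and the things around the pad look undisturbed.

```bash
python3 -c "
from plant import *
print(close_job())"
```

```text
the job is handed in; nothing more can be done
None
```

I turned the stand to the long mark and drew the hone along the slab in one stroke at about 8 N, with the cradle about 2.3 mm down. I then stood it back upright near the middle of its pad and handed the job in at about 27 s; no verdict came back.

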